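# Screw the booth microphone into its clamped desk socket

### The job

Pick up the booth microphone and set its lugged foot upright into the clamped black socket with its pointer at the yellow start dot; press lightly and turn clockwise until you feel the foot drop into the thread, then screw it on clockwise against the rising resistance of the seal and stop with the white pointer at the white line, not past it. Never force the thread, leave the other things where they are, and let go of the microphone at the end.

Things in the scene. Friction and masses are not known exactly. Their poses are not given: they have to be found in the camera images.
- mic_grip (a point): Centre of the black block head of the microphone (0.14 kg), where to grip it, across its 28 mm width (y). Head: 40 deep (x) x 28 x 50 mm tall. The microphone stands upright on its foot, 84 mm tall; this point is on its axis, 59 mm above the foot's end, 25 mm below the top. Axes: z up; silver grille and white pointer on the -x side, so it faces along -x.
- mic: The microphone; origin: centre of the foot's end; axes as mic_grip. Round brass foot 24 mm in diameter, 30 mm long, chamfered; two round lugs 5 mm thick stick out of it along +x and -x to 18.5 mm from the axis, centred 9 mm above the foot's end. Above the foot a grey flange, 47 mm in diameter, from 30 to 34 mm up, then the black head.
- mic_pointer (a point): Outer end of the microphone's white pointer on the flange, on the -x side, 26 mm from the axis, 32 mm above the foot's end; axes as mic_grip.
- socket: Fixed socket bolted to the desk: dark foot plate 100 mm in diameter, 10 mm thick, with a black collar on it (52 mm outside, flared to 61 mm at the rim, 45 mm above the desk) held in a steel clamp band. Origin: on the axis at desk height; z up; clamp screw on the +x side. The bore is 41 mm wide, 50 mm at the rim. The flange of the seated microphone stays clear of the rim.
- socket_ring (a point): Centre of the flat top of the brass ring inside the collar, 38 mm above the desk, 7 mm below the rim; hole 27 mm. Two opposite gaps let the lugs drop through, with 6 degrees of play either way. Feel for them: they lie somewhere 0.1 to 0.7 rad clockwise (from above) of the line through the start dot. With the lugs on the ring, the foot's end is 31.5 mm above the desk.
- socket_seal (a point): Centre of the seal's top inside the socket, 20 mm above the desk, spring-loaded; the dropped-in foot stands on it. The ring's underside is a clockwise thread drawing the foot down 2.87 mm per rad: loose for 25 degrees past the gap, then the seal presses back (3 N, and 3 N more per mm) and turning gets stiffer. At the stop mark the foot's end is 17 to 18.8 mm above the desk; friction holds it.
- stop_mark (a point): white line on the rim of the socket, on its -x side (the side of the robot, more or less), 28 mm from its axis: the pointer must end here.
- start_dot (a point): yellow dot on the rim of the socket, on its -y side, 28 mm from its axis: a quarter turn anticlockwise of the white line, seen from above. The pointer starts here.
- coin_roll: brown paper coin roll with a red band, standing, 26 mm diameter, 52 mm tall; leave alone. Origin under its centre.
- date_stamp: stamp with a red cap, 30 x 46 x 74 mm, standing; leave alone. Origin under its centre.
- lane_cards: stack of white and blue cards, 56 x 88 x 22 mm; leave alone. Origin under its centre.
Mind the look-alikes: they are no part of the job. Of the things like the mic, leave any that is orange or purple; of the rest the smaller one is meant.

How it is judged (in metres and radians):
On the way, in this order (a step that is already met when the one before it is completed fails the run):
1. the microphone is lifted off the desk (height (world z) of mic above 0.03 m and horizontal distance between mic and socket above 0.03 m), for 0.1 s.
2. its foot has dropped through the gaps of the socket's ring, the pointer still well short of the white line (z of mic in the frame of socket below 0.023 m and horizontal distance between mic and socket below 0.004 m and y of mic_pointer in the frame of socket below -0.012 m), for 0.1 s.
At the end, for the whole second after the job is handed in: The microphone stands upright (within 4 degrees) in the socket, its axis within 3 mm of the socket's, drawn down by the thread so that the end of its foot is under 19.4 mm above the socket's origin (seal squeezed), its pointer within 7 degrees of the white line, at rest and released (angle between the x axis of mic and the x axis of socket, either way round below 0.13 rad and x of mic_pointer in the frame of socket below -0.02 m and z of mic in the frame of socket below 0.0194 m and horizontal distance between mic and socket below 0.003 m and angle between mic's own z axis and vertical below 0.07 rad and linear speed of mic below 0.01 m/s and contact force between the fingers and mic below 0.1 N); the robot touches nothing.
It fails at once if the microphone is pressed, pulled or twisted against the socket with more than 40 N (contact force between mic and socket above 40 N).
It fails at once if the screwed-in microphone is turned more than 16 degrees past the white line (z of mic in the frame of socket below 0.0215 m and horizontal distance between mic and socket below 0.006 m and y of mic_pointer in the frame of socket above 0.0072 m).
It fails at once if the coin roll is moved by more than 30 mm (distance of coin_roll from where it was at the start of the episode above 0.03 m).
It fails at once if the stamp is moved by more than 30 mm (distance of date_stamp from where it was at the start of the episode above 0.03 m).
It fails at once if the stack of cards is moved by more than 30 mm (distance of lane_cards from where it was at the start of the episode above 0.03 m).
It also fails if it takes over 72 s, if anything falls off the work surface, if the arm or the gripper's body presses on something with over 40 N, if the wrist force passes 120 N, or if a joint passes its speed limit or range.

### The arm

A 7-joint arm with a two-finger parallel gripper is mounted at the origin on a cart in front of the work surface, level with it; the furniture and walls round the work are solid. World frame = base frame: x ahead of the robot, y to its left, z up, the work surface at z = 0. Lengths are in mm, angles in rad, forces in N, time in s.
With the tool pointing down it reaches from about 400 to 875 mm from the base axis. Payload 4.4 kg.
Tool frame: the origin (TCP) lies where the fingers leave the gripper's body, on its centre line; the fingertips stand 73 mm ahead of it and the grasp point (between the pads) lies 54 mm ahead of it; z points along the fingers, y is the line along which they close (so a half turn about z gives the same grasp; the last joint's range is limited). The gripper opens to 85 mm and grips with 20 to 120 N. Pads are 22 mm wide; open, the fingers measure 114 mm over their backs; the gripper's body (76 mm by 85 mm) begins 54 mm behind the grasp point. The pads swing forward as they close: fully open they stand 13 mm farther back than shut.
Start: joints at [-1.168, 0.628, 0.038, 1.517, -0.027, 0.996, -0.02], TCP at [293.662, 579.896, 303.913] pointing down, gripper open.
Joint ranges: [-3.06, 3.06], [-0.37, 2.12], [-1.25, 1.32], [0.18, 2.47], [-1.1, 4.24], [0.23, 1.98], [-2.94, 2.94]. Speed limits (rad/s): [2.57, 2.57, 3.14, 3.14, 3.14, 3.14, 3.14].

### API

Orientations are given as [roll, pitch, yaw] about the fixed x, y, z axes, in that order (R = Rz(yaw) Ry(pitch) Rx(roll)).
In Python, from cell import ctrl gives the robot as it stands.
- The arm moves only by the tool send_rows, never from a script. Its argument "rows" is a list that holds one entry, the list of rows, each a list of 6 numbers: the shift along the tool's x, y, z in cm, then the turn, a rotation vector about the tool's x, y, z in rad. In form: [[[tx, ty, tz, wx, wy, wz], ...]]. A call has 1 to 10 rows; each row is the pose to reach, as a shift and turn from the pose commanded when the call began, along the tool's axes at that moment; what a row does not reach only later rows make up. A row lasts 1/10 s, in which the tool goes at most 50 mm and 8.59 degrees, less where a joint would pass 70% of its speed; a pose out of reach is approached as far as the arm can. A call with a gripper value outside its range is refused whole. "grip" is the closure in counts, from 0 (fully open) to 255 (shut), set as the call begins (left out, the last holds). The fingers move at their own pace and stop on an object; the grip force is fixed at half the most. Time passes only in rows, so rows that repeat a pose let the fingers close. It gives the time, the measured TCP pose, the force, the opening and the grip force at its end, in the units of the state.
- ctrl.read_state(): the state, without advancing time (a new reading comes with each control period).
- ctrl.get_image(name): name is "scene" or "top" or "wrist"; returns a dict with "pixels" (384x512x3 uint8, red, green, blue), "fx", "fy", "cx", "cy" (pixels), "D" ([k1, k2, p1, p2, k3] as OpenCV has them; the pictures are not rectified), "extrinsics" (4x4, takes a point from camera to world coordinates); the wrist camera has in their place "mount" (4x4, takes a point from camera to tool coordinates, whose origin is the TCP and whose axes are the flange's). Camera axes: x right, y up, looking along -z (the intrinsics and any distortion apply to the point x, -y, -z); pixel columns grow to the right and rows downward; lengths in mm; the calibration is good to about 2 mm. A picture is of the moment at which its call begins: read the wrist's pose just before it. There is no depth.
- ctrl.finish_job(): hands the job in; it is judged then, once.
The state is a dict: "clock": time; "qpos": joint angles; "qd": joint speeds; "tau": joint torques, N m; "eef_pos": TCP position; "tool_rot": TCP orientation; "force": force on the tool from outside, world axes, zero at the start; "torque": the same for the moment, N m; "width": finger opening in mm; "gripper_force": force on a finger pad.
Only numpy, scipy, OpenCV 4.12 (cv2) and the standard library are available. Lean on these libraries where they do the work, as an engineer would, in place of code of your own. Each camera call takes 0.05 s, during which the arm holds its last target. There are 200 camera calls.

## Working session

There is one attempt and no reset: what is moved stays moved. The work goes in short steps, Python scripts to look and compute and a tool call to move; the robot and the scene stay as the last step left them, time stands still between calls to the robot, and variables do not carry over. Pictures are saved under pics/ and viewed, at most 10 in all, crops included, and the job is handed in when it is done.

Besides the shell and the picture viewer there is one more tool, called as name(argument=value, ...), one argument or row to a line, values as JSON. send_rows: Moves the arm, as the interface text tells. Its arguments: {"type":"object","properties":{"rows":{"type":"array","items":{"type":"array","items":{"type":"array","items":{"type":"number"}}}},"grip":{"type":"number"}},"required":["rows"]}

```bash
mkdir -p pics; ls; python3 - <<'E'
from cell import ctrl
import cv2,numpy as np,pickle
s=ctrl.read_state();print(s)
ims={n:ctrl.get_image(n) for n in("scene","top","wrist")}
pickle.dump((s,ims),open('first.pkl','wb'))
for n,i in ims.items():
    cv2.imwrite(f'pics/{n}0.png',i['pixels'][:,:,::-1]);print(n,i['fx'],i['fy'],i['cx'],i['cy'],i['D'],np.round(i.get('extrinsics',i.get('mount')),3).tolist())
E
```

```text
pics
{'clock': 0.0, 'qpos': array([-1.16782734,  0.62934829,  0.03841717,  1.51833615, -0.02701222,
        0.99629323, -0.02000843]), 'qd': array([ 3.51313119e-04, -7.58271496e-04, -1.01341595e-03,  2.03719414e-03,
        1.10386923e-03,  3.55162642e-05, -8.41301233e-04]), 'tau': array([ 5.38365439e-04, -5.63408375e+01,  1.22680720e+00, -1.93446225e+01,
        1.11327539e-02,  1.05422043e-02, -1.77146029e-05]), 'eef_pos': array([293.40704572, 579.48289115, 302.99727918]), 'tool_rot': array([-3.13972461e+00, -6.95867186e-07,  2.67282935e+00]), 'force': array([-1.46030127, -0.30740659, -0.00426607]), 'torque': array([-0.01084514,  0.01372066,  0.05047359]), 'gripper_force': 0.0, 'width': 85.23194150559915}
scene 463.4520639764524 463.4520639764524 259.75353109755497 196.23147144645048 [-0.18270471  0.          0.          0.          0.        ] [[0.685, 0.397, -0.61, -123.277], [-0.728, 0.385, -0.567, -620.566], [0.01, 0.833, 0.553, 685.698], [0.0, 0.0, 0.0, 1.0]]
top 417.83625583041595 417.83625583041595 250.21683743329567 198.7015000078008 [-0.08301173  0.          0.          0.          0.        ] [[0.021, 0.996, -0.092, 432.481], [-1.0, 0.019, -0.024, -36.291], [-0.022, 0.093, 0.995, 1061.629], [0.0, 0.0, 0.0, 1.0]]
wrist 311.4562509348628 311.4562509348628 251.62659868852597 190.7455489502958 [-0.01378119  0.          0.          0.          0.        ] [[-0.001, 0.964, 0.266, 65.925], [1.0, 0.001, -0.0, -1.252], [-0.0, 0.266, -0.964, -70.528], [0.0, 0.0, 0.0, 1.0]]
```

View pics/scene0.png

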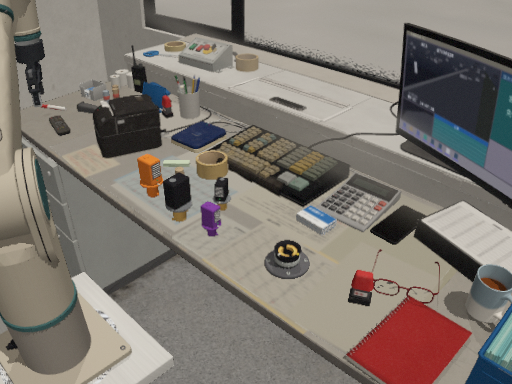

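View pics/top0.png

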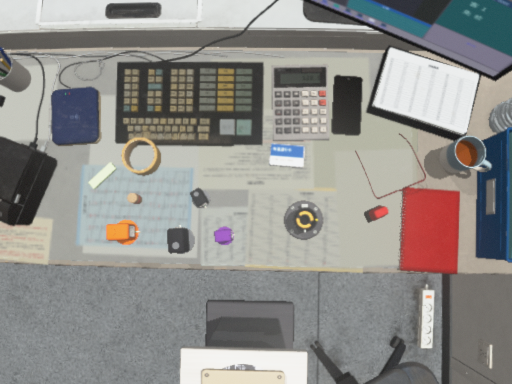

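Candidates for the mic (scene / top pixel): orange (150,175)/(122,232), large black (178,195)/(178,240), small black (221,192)/(199,198), purple (211,216)/(223,235). Orange and purple are excluded. Of the two black ones the smaller is meant, which is scene (221,192). The socket is at scene (287,257), top (304,220).

```bash
cat > h.py <<'E'
import numpy as np,cv2
from scipy.spatial.transform import Rotation as R
def K(i): return np.array([[i['fx'],0,i['cx']],[0,i['fy'],i['cy']],[0,0,1.]])
def ext(i,s=None):
    if 'extrinsics' in i: return np.array(i['extrinsics'])
    T=np.eye(4);T[:3,:3]=R.from_euler('xyz',s['tool_rot']).as_matrix();T[:3,3]=s['eef_pos'];return T@np.array(i['mount'])
def proj(i,P,s=None):
    E=np.linalg.inv(ext(i,s));p=np.atleast_2d(P)@E[:3,:3].T+E[:3,3]
    return cv2.projectPoints((p*[1,-1,-1]).reshape(-1,1,3),np.zeros(3),np.zeros(3),K(i),np.array(i['D']))[0][:,0]
def ray(i,uv,z,s=None):
    n=cv2.undistortPoints(np.array(uv,float).reshape(-1,1,2),K(i),np.array(i['D']))[:,0]
    d=np.c_[n[:,0],-n[:,1],-np.ones(len(n))]@ext(i,s)[:3,:3].T;o=ext(i,s)[:3,3]
    return o+d*((z-o[2])/d[:,2])[:,None]
E
python3 - <<'E'
import pickle,cv2,numpy as np
from h import *
s,ims=pickle.load(open('first.pkl','rb'))
sc=ims['scene']['pixels'][:,:,::-1];tp=ims['top']['pixels'][:,:,::-1]
def c(im,u,v,r=32): return cv2.resize(im[v-r:v+r,u-r:u+r],(384,288) if 0 else (300,300),interpolation=cv2.INTER_CUBIC)
cv2.imwrite('pics/crop1.png',np.vstack([np.hstack([c(sc,215,195),c(tp,199,205)]),np.hstack([c(sc,287,257),c(tp,304,220)])]))
print(ray(ims['top'],[[199,198]],70),ray(ims['scene'],[[221,208]],0),ray(ims['top'],[[304,220]],45),ray(ims['scene'],[[287,250]],45))
E
```

```text
[[523.52566052 109.8431036   70.        ]] [[5.23276654e+02 1.16137889e+02 1.13686838e-13]] [[ 477.12572449 -144.0098931    45.        ]] [[ 472.51154531 -147.99055685   45.        ]]
```

View pics/crop1.png

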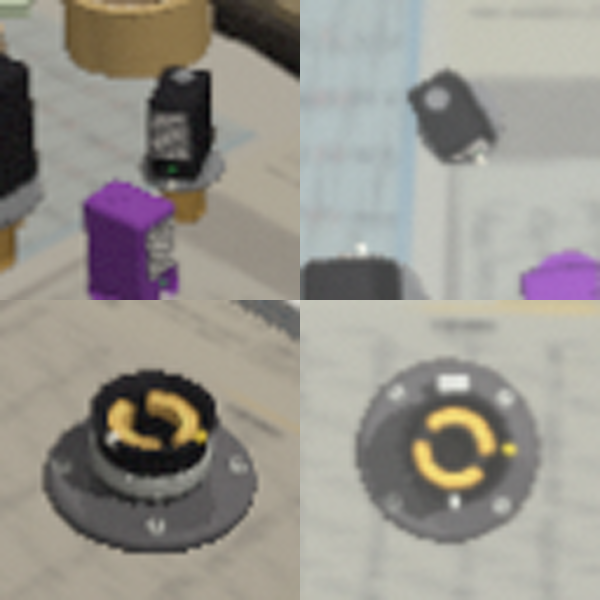

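```bash
cat >> h.py <<'E'
def delta(s,pos,yaw):
    "row (cm, rad) in tool axes from measured state to upright-down pose"
    A=R.from_euler('xyz',s['tool_rot']);B=R.from_euler('xyz',[np.pi,0,yaw])
    return np.round(np.r_[A.inv().apply(np.array(pos)-s['eef_pos'])/10,(A.inv()*B).as_rotvec()],3)
E
python3 - <<'E'
import pickle
from h import *
s,ims=pickle.load(open('first.pkl','rb'))
t=ims['top'];sc=ims['scene']
o=np.array([199-32,205-32]);k=64/300
px=lambda a:np.array(a)*k+o-.5+.1
# head top corners approx in crop: centre of top face
for nm,p,z in[('top corners',[[449,72],[409,92],[447,150],[487,135]],84),('pointer',[[480-300,155]],32)]:
    p=np.array(p,float)-( [300,0] if nm=='top corners' else [0,0]);q=ray(t,px(p),z);print(nm,q.round(1).tolist(),q.mean(0).round(1))
print('big',ray(t,[[178,240]],90),'purple',ray(t,[[223,235]],70))
o2=np.array([304-32,220-32]);q=lambda a:(np.array(a,float)-[300,300])*k+o2-.4
print('plate',ray(t,q([[448,450]]),10),'dot',ray(t,q([[509,450]]),45),'mark',ray(t,q([[455,501]]),45),'rim c',ray(t,q([[454,448]]),38))
print(delta(s,[523,110,270],0.57))
E
```

```text
top corners [[546.1, 110.0, 84.0], [535.5, 130.0, 84.0], [506.6, 109.7, 84.0], [514.5, 89.8, 84.0]] [525.7 109.9  84. ]
pointer [[508.2, 99.9, 32.0]] [508.2  99.9  32. ]
big [[422.43693494 152.99463229  90.        ]] purple [[436.57094347  49.86362975  70.        ]]
plate [[ 479.62761628 -145.62979891   10.        ]] dot [[ 478.67141385 -173.62348266   45.        ]] mark [[ 451.74372424 -145.9047228    45.        ]] rim c [[ 479.47742934 -145.83928584   38.        ]]
[-4.1693e+01 -3.1505e+01  3.3590e+00 -1.0000e-03  2.0000e-03  2.1030e+00]
```

send_rows(
  rows=[
    [[-41.7,-31.5,3.4,0,0,2.1],[-41.7,-31.5,3.4,0,0,2.1],[-41.7,-31.5,3.4,0,0,2.1],[-41.7,-31.5,3.4,0,0,2.1],[-41.7,-31.5,3.4,0,0,2.1],[-41.7,-31.5,3.4,0,0,2.1],[-41.7,-31.5,3.4,0,0,2.1],[-41.7,-31.5,3.4,0,0,2.1],[-41.7,-31.5,3.4,0,0,2.1],[-41.7,-31.5,3.4,0,0,2.1]],
  ],
)

```text
clock: 1.15
eef_pos: [513.4, 130.0, 271.4]
tool_rot: [-3.142, -0.0, 1.167]
force: [0.5, 0.5, -0.3]
width: 85.5
gripper_force: 0.0
```

send_rows(
  rows=[
    [[-1.2,1.5,0,0,0,0.58],[-1.2,1.5,0,0,0,0.58],[-1.2,1.5,0,0,0,0.58],[-1.2,1.5,0,0,0,0.58],[-1.2,1.5,0,0,0,0.58],[-1.2,1.5,0,0,0,0.58],[-1.2,1.5,0,0,0,0.58]],
  ],
)

```text
clock: 1.85
eef_pos: [522.0, 115.0, 271.4]
tool_rot: [-3.141, 0.0, 0.595]
force: [0.1, 0.8, -0.6]
width: 85.8
gripper_force: 0.0
```

```bash
python3 - <<'E'
import pickle
from h import *
from cell import ctrl
s=ctrl.read_state();w=ctrl.get_image('wrist');pickle.dump((s,w),open('w1.pkl','wb'))
print(s['eef_pos'],s['tool_rot'],s['clock'],s['force'])
im=w['pixels'][:,:,::-1].copy()
m=R.from_euler('z',.58).as_matrix()
P=[m@[a,b,0]+[525.7,110,z] for z in(84,34) for a,b in((20,14),(20,-14),(-20,-14),(-20,14))]+[m@[-26,0,0]+[525.7,110,32]]
p=proj(w,P,s);print(p.round(0).tolist())
u=cv2.resize(im,None,fx=1.5,fy=1.5,interpolation=cv2.INTER_CUBIC)
for x,y in p: cv2.circle(u,(int(x*1.5),int(y*1.5)),2,(0,0,255),-1)
cv2.imwrite('pics/w1.png',u)
E
```

```text
[522.04880793 114.98753787 271.41198077] [-3.14133998e+00  2.67343666e-05  5.95267094e-01] 1.85 [ 0.05326736  0.83250919 -0.57092868]
[[241.0, 162.0], [274.0, 163.0], [273.0, 208.0], [240.0, 208.0], [242.0, 154.0], [271.0, 154.0], [269.0, 193.0], [242.0, 192.0], [256.0, 198.0]]
```

View pics/w1.png

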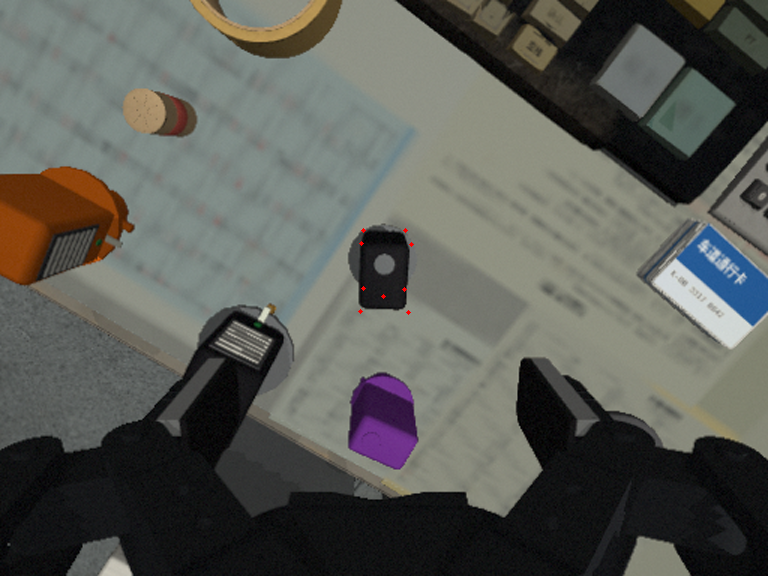

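The wrist view shows the small black mic at zoomed (384,270), with the predicted outline (red dots) within about 4 px. The coin roll is at (160,112) and the purple one at (383,420). The big black one at (240,350) is clear of the finger path. Next I fit the pose to the silhouette.

```bash
python3 - <<'E'
import pickle
from h import *
from scipy.optimize import minimize
s,w=pickle.load(open('w1.pkl','rb'))
im=w['pixels'];k=4
x0,y0,x1,y1=225,140,290,220
c=cv2.resize(im[y0:y1,x0:x1],None,fx=k,fy=k,interpolation=cv2.INTER_LINEAR).max(2)
m=(c<75).astype(np.uint8)
n,l,st,ce=cv2.connectedComponentsWithStats(m);j=1+st[1:,4].argmax();m=(l==j).astype(np.uint8)
cn=cv2.findContours(m,0,2)[0];m=cv2.drawContours(m*0,cn,-1,1,-1)
print(st[j]/k,ce[j]/k+[x0,y0])
box=np.array([[a,b,z] for z in(34,84) for a in(-20,20) for b in(-14,14)],float)
def cost(v):
    P=R.from_euler('z',v[2]).apply(box)+[v[0],v[1],0]
    p=((proj(w,P,s)-[x0,y0]+.5)*k-.5)
    h=cv2.convexHull((p*16).astype(np.int32));r=cv2.fillConvexPoly(m*0,h,1,shift=4)
    return (r!=m).sum()/m.sum()
best=min((minimize(cost,[525+a,110+b,.58],method='Nelder-Mead',options=dict(initial_simplex=[[525+a,110+b,.5],[531+a,110+b,.58],[525+a,116+b,.58],[522+a,108+b,.66]])) for a in(-2,2) for b in(-2,2)),key=lambda r:r.fun)
print(best.x,best.fun)
E
```

```text
[   7.75   11.25   40.5    55.5  6747.25] [253.79056282 179.11579718]
[526.38922378 113.14806662   0.607922  ] 0.11508234811726918
```

```bash
python3 - <<'E'
import pickle
from h import *
from scipy.optimize import minimize
s,w=pickle.load(open('w1.pkl','rb'))
im=w['pixels'];k=4
x0,y0,x1,y1=225,140,290,220
c=cv2.resize(im[y0:y1,x0:x1],None,fx=k,fy=k,interpolation=cv2.INTER_LINEAR).max(2)
box=np.array([[a,b,z] for z in(34,84) for a in(-20,20) for b in(-14,14)],float)
vis=[]
for th in(45,55,65):
    m=(c<th).astype(np.uint8)
    n,l,st,ce=cv2.connectedComponentsWithStats(m);j=1+st[1:,4].argmax();m=(l==j).astype(np.uint8)
    m=cv2.drawContours(m*0,cv2.findContours(m,0,2)[0],-1,1,-1)
    def ren(v):
        P=R.from_euler('z',v[2]).apply(box)+[v[0],v[1],0]
        p=((proj(w,P,s)-[x0,y0]+.5)*k-.5)
        return cv2.fillConvexPoly(m*0,cv2.convexHull((p*16).astype(np.int32)),1,shift=4)
    cost=lambda v:(ren(v)!=m).sum()/m.sum()
    b=min((minimize(cost,[525+a,110+b,.58],method='Nelder-Mead',options=dict(initial_simplex=[[525+a,110+b,.5],[531+a,110+b,.58],[525+a,116+b,.58],[522+a,108+b,.66]])) for a in(-2,2) for b in(-2,2)),key=lambda r:r.fun)
    print(th,b.x.round(2),round(b.fun,3),st[j][:4]/k)
    v=cv2.cvtColor(cv2.resize(im[y0:y1,x0:x1],None,fx=k,fy=k),4)
    cv2.drawContours(v,cv2.findContours(ren(b.x),0,2)[0],-1,(0,0,255),1);cv2.drawContours(v,cv2.findContours(m,0,2)[0],-1,(0,255,0),1);vis.append(v)
    print(delta(s,[b.x[0],b.x[1],180],b.x[2]))
cv2.imwrite('pics/fit.png',np.hstack(vis))
E
```

```text
45 [526.49 112.55   0.53] 0.113 [14.25 13.25 33.5  53.  ]
[ 0.232  0.453  9.141 -0.     0.     0.065]
55 [526.11 112.38   0.54] 0.091 [14.  13.  34.  53.5]
[ 0.19   0.446  9.141 -0.     0.     0.056]
65 [526.36 112.56   0.55] 0.076 [12.25 12.5  35.75 54.25]
[ 0.221  0.445  9.141 -0.     0.     0.045]
```

View pics/fit.png

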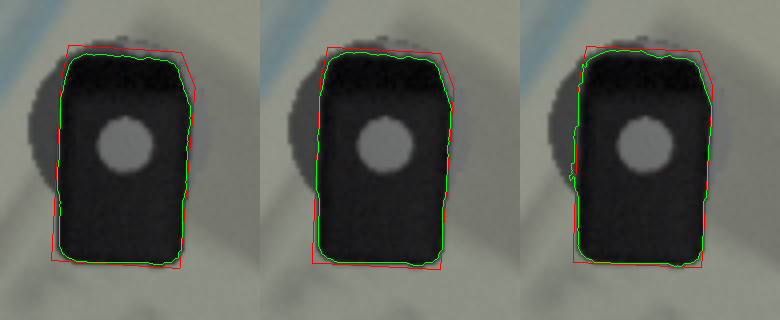

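send_rows(
  rows=[
    [[0.2,0.45,0,0,0,0.045],[0.2,0.45,3,0,0,0.045],[0.2,0.45,6,0,0,0.045],[0.2,0.45,9,0,0,0.045],[0.2,0.45,11.5,0,0,0.045],[0.2,0.45,13.5,0,0,0.045],[0.2,0.45,15,0,0,0.045],[0.2,0.45,15.6,0,0,0.045],[0.2,0.45,15.6,0,0,0.045],[0.2,0.45,15.6,0,0,0.045]],
  ],
)

```text
clock: 2.9
eef_pos: [526.8, 112.0, 116.0]
tool_rot: [3.141, -0.001, 0.547]
force: [0.2, 0.6, 1.3]
width: 85.3
gripper_force: 0.0
```

send_rows(
  rows=[
    [[0,0,0,0,0,0],[0,0,0,0,0,0],[0,0,0,0,0,0],[0,0,0,0,0,0],[0,0,0,0,0,0],[0,0,0,0,0,0],[0,0,0,0,0,0],[0,0,0,0,0,0],[0,0,0,0,0,0],[0,0,0,0,0,0]],
  ],
  grip=255,
)

```text
clock: 3.9
eef_pos: [526.4, 112.3, 115.7]
tool_rot: [-3.141, -0.0, 0.548]
force: [-0.1, -0.2, 5.4]
width: 27.4
gripper_force: 61.8
```

send_rows(
  rows=[
    [[0,0,-3,0,0,0],[0,0,-6,0,0,0],[0,0,-9,0,0,0],[-3,3.7,-11.4,0,0,-0.15],[-6,7.3,-11.4,0,0,-0.3],[-9,11,-11.4,0,0,-0.44],[-12,14.6,-11.4,0,0,-0.58],[-15,18.3,-11.4,0,0,-0.72],[-18,22,-11.4,0,0,-0.87],[-21,25.6,-11.4,0,0,-1.02]],
  ],
)

```text
clock: 4.9
eef_pos: [479.5, -217.6, 229.0]
tool_rot: [-3.141, -0.0, 1.574]
force: [1.1, -0.1, -0.3]
width: 27.2
gripper_force: 61.1
```

send_rows(
  rows=[
    [[0,0,0,0,0,0],[0,0,0,0,0,0],[0,0,0,0,0,0],[0,0,0,0,0,0]],
  ],
)

```text
clock: 5.3
eef_pos: [480.8, -213.6, 229.1]
tool_rot: [-3.141, -0.001, 1.571]
force: [-0.4, 0.6, -2.0]
width: 27.3
gripper_force: 61.1
```

```bash
python3 - <<'E'
import pickle
from h import *
from cell import ctrl
s=ctrl.read_state();w=ctrl.get_image('wrist');sc=ctrl.get_image('scene');pickle.dump((s,w,sc),open('w2.pkl','wb'))
print(s['eef_pos'],s['tool_rot'],s['force'],s['torque'],s['width'])
C=np.array([479.6,-145.7]);P=[[*C,45],[C[0],C[1]-28,45],[C[0]-28,C[1],45]]
im=w['pixels'][:,:,::-1].copy();p=proj(w,P,s);print(p.round(1).tolist())
M=R.from_euler('xyz',s['tool_rot']).as_matrix();Z=s['eef_pos']
F=[Z+M@[a,b,c+115.7] for a,b,c in((0,0,0),(12,0,0),(-12,0,0),(0,12,0),(0,-12,0),(-26,0,-32))]
q=proj(sc,F);print(q.round(1).tolist())
c0=p[0].astype(int);a=im[max(c0[1]-45,0):c0[1]+60,c0[0]-52:c0[0]+53]
u=q[0].astype(int);b=sc['pixels'][:,:,::-1][u[1]-70:u[1]+20,u[0]-45:u[0]+45]
print('orig',c0[0]-52,max(c0[1]-45,0),u-[45,70])
cv2.imwrite('pics/w2.png',np.hstack([cv2.resize(a,(400,400*a.shape[0]//a.shape[1]),interpolation=2)[:400],cv2.resize(b,(400,400),interpolation=2)[:400*a.shape[0]//a.shape[1]]]))
E
```

```text
[ 480.77397702 -213.63235876  229.09959718] [-3.14093803e+00 -1.01524950e-03  1.57060980e+00] [-0.42890833  0.57389328 -2.04356937] [ 0.02709629 -0.01799979  0.02288227] 27.326488424365877
[[249.5, 102.2], [249.5, 138.0], [213.9, 102.2]]
[[316.2, 236.4], [311.5, 233.8], [321.1, 239.1], [319.9, 233.7], [312.5, 239.2], [328.3, 229.2]]
orig 197 57 [271 166]
```

View pics/w2.png

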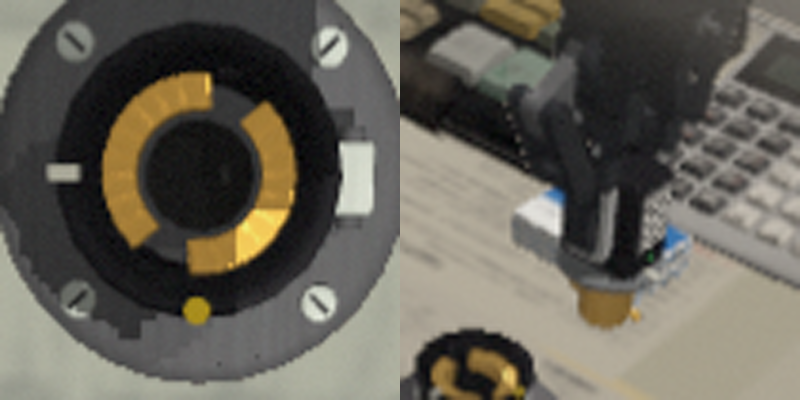

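The socket in the wrist crop agrees with the estimate to within about 1 px: dot at (248.4,138.6), mark at (213.8,102.1). The ring gaps are about 0.38 rad clockwise of the dot. The mic hangs upright in the grip. Next I check where it sits along tool x.

```bash
python3 - <<'E'
import pickle
from h import *
s,w,sc=pickle.load(open('w2.pkl','rb'))
M=R.from_euler('xyz',s['tool_rot']).as_matrix();Z=s['eef_pos']
T=lambda L:proj(w,[Z+M@np.array(p,float) for p in L],s)
top=T([(20,14,31.7),(20,-14,31.7),(-20,-14,31.7),(-20,14,31.7)]);bot=T([(20,14,81.7),(20,-14,81.7)])
a=np.linspace(-1.5,1.5,30);fl=T([(23.5*np.cos(t),23.5*np.sin(t),81.7) for t in a]);fl2=T([(23.5*np.cos(t),23.5*np.sin(t),85.7) for t in a])
print(top.round(1).tolist(),bot.round(1).tolist(),fl[15])
x0,y0,k=180,170,5
im=cv2.resize(w['pixels'][170:290,180:330,::-1],None,fx=k,fy=k,interpolation=2);im=cv2.convertScaleAbs(im,alpha=1.6,beta=15)
f=lambda p:((p-[x0,y0]+.5)*k).astype(np.int32)
cv2.polylines(im,[f(top)],True,(0,0,255),1);cv2.polylines(im,[f(bot)],False,(0,255,0),1);cv2.polylines(im,[f(fl)],False,(255,255,0),1);cv2.polylines(im,[f(fl2)],False,(255,0,255),1)
cv2.imwrite('pics/w3.png',im)
E
```

```text
[[289.9, 237.6], [211.1, 237.7], [214.8, 332.3], [286.5, 332.2]] [[278.2, 197.4], [223.2, 197.5]] [253.08485229 190.88272343]
```

View pics/w3.png

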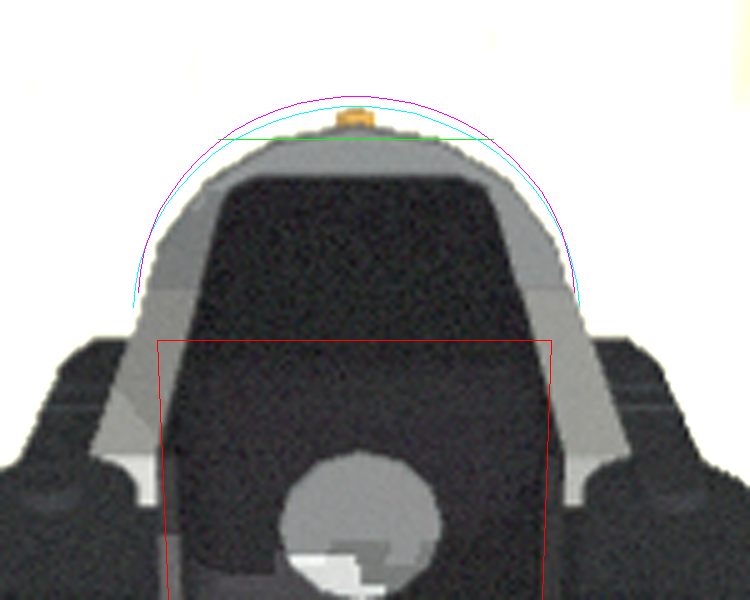

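The mic sits about 2.4 mm toward tool −x of the grip centre. The flange edge here, the earlier top-camera estimate and the scene view all agree on this. I will compensate for it. Moving over the socket.

send_rows(
  rows=[
    [[2.5,-0.1,0,0,0,0],[5,-0.16,1,0,0,0],[7.02,-0.16,2.5,0,0,0],[7.02,-0.16,4,0,0,0],[7.02,-0.16,4.9,0,0,0],[7.02,-0.16,4.9,0,0,0],[7.02,-0.16,4.9,0,0,0],[7.02,-0.16,4.9,0,0,0]],
  ],
)

```text
clock: 6.2
eef_pos: [479.3, -146.1, 181.0]
tool_rot: [3.14, 0.001, 1.567]
force: [-0.3, -0.4, -0.2]
width: 27.4
gripper_force: 61.1
```

```bash
python3 - <<'E'
import pickle
from h import *
from cell import ctrl
s=ctrl.read_state();sc=ctrl.get_image('scene');pickle.dump((s,sc),open('w4.pkl','wb'))
print(s['eef_pos'],s['tool_rot'],s['force'])
u=np.array([287,240]);print(proj(sc,[[479.2,-145.8,45],[479.2,-145.8,64]]))
cv2.imwrite('pics/w4.png',cv2.resize(sc['pixels'][190:280,230:350,::-1],None,fx=6,fy=6,interpolation=2))
E
```

```text
[ 479.31503127 -146.05528973  181.02551397] [3.14044201e+00 5.76606156e-04 1.56701303e+00] [-0.30571664 -0.43532177 -0.19885855]
[[288.25036412 248.08506486]
 [288.65820815 241.21124683]]
```

View pics/w4.png

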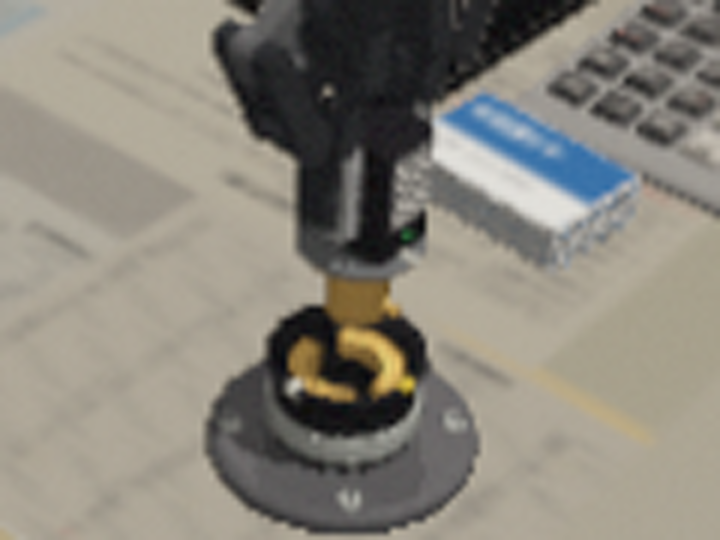

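The foot is about 2–2.5 mm too far to −y: foot centre at crop x=358 against socket at x=347. That matches the y offset still to be made up. Correcting and letting it settle.

send_rows(
  rows=[
    [[0.27,0,0,0,0,0],[0.27,0,0,0,0,0],[0.27,0,0,0,0,0],[0.27,0,0,0,0,0],[0.27,0,0,0,0,0],[0.27,0,0,0,0,0]],
  ],
)

```text
clock: 6.85
eef_pos: [478.9, -142.8, 180.4]
tool_rot: [-3.142, 0.0, 1.568]
force: [0.2, -0.2, -0.7]
width: 27.3
gripper_force: 61.1
```

send_rows(
  rows=[
    [[-0.05,0.03,0.8,0,0,0],[-0.05,0.03,1.6,0,0,0],[-0.05,0.03,2.1,0,0,0],[-0.05,0.03,2.5,0,0,0],[-0.05,0.03,2.8,0,0,0],[-0.05,0.03,3.0,0,0,0],[-0.05,0.03,3.1,0,0,0],[-0.05,0.03,3.1,0,0,0]],
  ],
)

```text
clock: 7.65
eef_pos: [479.3, -143.3, 149.4]
tool_rot: [3.142, -0.0, 1.568]
force: [0.0, 0.2, -0.9]
width: 27.5
gripper_force: 61.1
```

Clear so far. Lowering in small steps to touch the ring.

send_rows(
  rows=[
    [[0,0,0.1,0,0,0],[0,0,0.2,0,0,0],[0,0,0.3,0,0,0],[0,0,0.3,0,0,0]],
  ],
)

```text
clock: 8.05
eef_pos: [479.4, -143.3, 146.9]
tool_rot: [3.141, -0.0, 1.568]
force: [0.2, 1.0, 3.8]
width: 27.4
gripper_force: 62.2
```

send_rows(
  rows=[
    [[0,0.01,0.03,0,0,0.05],[0,0.02,0.05,0,0,0.1],[0,0.04,0.05,0,0,0.15],[0,0.05,0.05,0,0,0.2],[0,0.05,0.05,0,0,0.2]],
  ],
)

```text
clock: 8.55
eef_pos: [480.1, -143.2, 146.3]
tool_rot: [3.141, -0.0, 1.368]
force: [0.2, 0.7, 3.0]
width: 27.4
gripper_force: 61.7
```

send_rows(
  rows=[
    [[0,0.01,0.05,0,0,0.04],[0,0.02,0.05,0,0,0.08],[0,0.03,0.08,0,0,0.12],[0,0.04,0.1,0,0,0.15],[0,0.04,0.1,0,0,0.15]],
  ],
)

```text
clock: 9.05
eef_pos: [480.0, -143.3, 144.6]
tool_rot: [-3.141, 0.0, 1.217]
force: [-0.5, 1.5, -1.5]
width: 27.1
gripper_force: 61.4
```

Dropping into the gap (force fell to zero, z down). Lowering.

send_rows(
  rows=[
    [[0,0,0.15,0,0,0.01],[0,0,0.3,0,0,0.02],[0,0,0.45,0,0,0.02],[0,0,0.6,0,0,0.02],[0,0,0.7,0,0,0.02],[0,0,0.7,0,0,0.02]],
  ],
)

```text
clock: 9.65
eef_pos: [480.1, -143.4, 137.8]
tool_rot: [-3.141, 0.0, 1.198]
force: [-0.8, -1.1, -1.4]
width: 27.5
gripper_force: 61.3
```

send_rows(
  rows=[
    [[0,0,0.08,0,0,0],[0,0,0.16,0,0,0],[0,0,0.22,0,0,0],[0,0,0.22,0,0,0]],
  ],
)

```text
clock: 10.05
eef_pos: [480.2, -143.4, 135.8]
tool_rot: [3.142, -0.0, 1.198]
force: [0.8, -0.3, -1.1]
width: 27.3
gripper_force: 61.5
```

send_rows(
  rows=[
    [[0,0,0.03,0,0,0],[0,0,0.06,0,0,0],[0,0,0.06,0,0,0]],
  ],
)

```text
clock: 10.35
eef_pos: [480.2, -143.4, 135.3]
tool_rot: [3.141, -0.0, 1.198]
force: [-1.1, 0.4, 2.6]
width: 27.1
gripper_force: 61.5
```

send_rows(
  rows=[
    [[0,0.02,0,0,0,0.08],[-0.01,0.04,0,0,0,0.16],[-0.01,0.06,0,0,0,0.24],[-0.01,0.08,0,0,0,0.32],[-0.02,0.09,0,0,0,0.4],[-0.02,0.09,0,0,0,0.4]],
  ],
)

```text
clock: 10.95
eef_pos: [480.8, -143.6, 135.2]
tool_rot: [-3.141, 0.0, 0.798]
force: [-1.0, 1.5, 3.6]
width: 27.1
gripper_force: 61.8
```

```bash
python3 - <<'E'
from cell import ctrl
s=ctrl.read_state();print(s['eef_pos'],s['tool_rot'],s['force'],s['torque'])
E
```

```text
[ 480.75930957 -143.61987799  135.19174321] [-3.14111651e+00  1.98429076e-04  7.97665689e-01] [-1.03702985  1.46140546  3.57144837] [ 0.13767349  0.28565262 -0.00719574]
```

send_rows(
  rows=[
    [[-0.01,0.03,0.01,0,0,0.06],[-0.01,0.05,0.03,0,0,0.12],[-0.02,0.07,0.05,0,0,0.2],[-0.03,0.08,0.07,0,0,0.27],[-0.03,0.1,0.09,0,0,0.34],[-0.04,0.11,0.1,0,0,0.4],[-0.04,0.11,0.1,0,0,0.4]],
  ],
)

```text
clock: 11.65
eef_pos: [481.1, -144.4, 134.3]
tool_rot: [-3.14, 0.0, 0.399]
force: [-2.6, 2.2, 6.5]
width: 27.8
gripper_force: 62.0
```

```bash
python3 - <<'E'
from cell import ctrl
s=ctrl.read_state();print(s['eef_pos'],s['tool_rot'],s['force'],s['torque'])
E
```

```text
[ 481.05335906 -144.40704785  134.31307002] [-3.14028641e+00  3.50520853e-04  3.98975957e-01] [-2.64778084  2.182328    6.53217376] [ 0.39868296  0.38550284 -0.05798975]
```

send_rows(
  rows=[
    [[0,0.02,0.02,0,0,0.06],[-0.01,0.03,0.04,0,0,0.12],[-0.02,0.05,0.06,0,0,0.19],[-0.03,0.07,0.08,0,0,0.26],[-0.03,0.08,0.1,0,0,0.32],[-0.04,0.09,0.11,0,0,0.38],[-0.04,0.09,0.11,0,0,0.38]],
  ],
)

```text
clock: 12.35
eef_pos: [481.0, -145.1, 133.4]
tool_rot: [-3.14, 0.001, 0.019]
force: [-2.4, 2.6, 9.8]
width: 27.5
gripper_force: 62.4
```

```bash
python3 - <<'E'
import pickle
from h import *
from cell import ctrl
s=ctrl.read_state();print(s['eef_pos'],s['tool_rot'],s['force'],s['torque'])
sc=ctrl.get_image('scene');t=ctrl.get_image('top')
P=[[479-28,-145.5,45],[479-26,-145.5,50]]
print(proj(sc,P),proj(t,P))
a=cv2.resize(sc['pixels'][215:280,250:325,::-1],(450,390),interpolation=2);b=cv2.resize(t['pixels'][190:255,275:325,::-1],(300,390),interpolation=2)
cv2.imwrite('pics/w5.png',np.hstack([a,b]))
E
```

```text
[ 481.01831352 -145.14495916  133.37720262] [-3.13972500e+00  7.62965074e-04  1.91008031e-02] [-2.44384923  2.6151435   9.75230247] [0.5661629  0.56172052 0.01276604]
[[279.47353414 254.23954832]
 [280.18286164 251.98769412]] [[304.49638042 230.78397153]
 [304.72854223 229.92031747]]
```

View pics/w5.png

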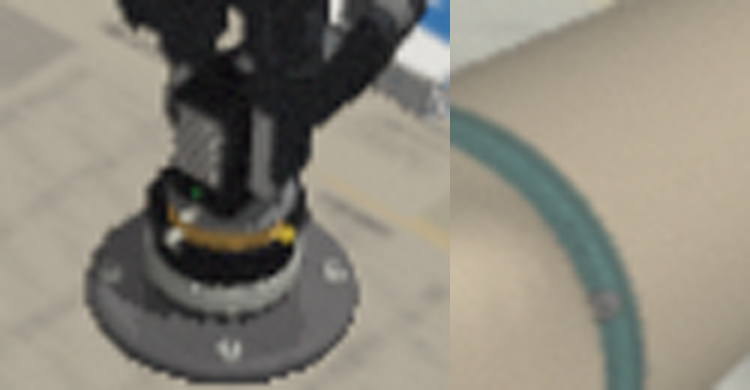

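The scene crop shows the white pointer at (190,213), just above the white line at (177,235). It is aligned to within a few degrees, possibly a touch short. I will turn a little more, release, back off, then check from above.

send_rows(
  rows=[
    [[0,0.01,0.01,0,0,0.02],[0,0.01,0.01,0,0,0.04],[0,0.01,0.01,0,0,0.04],[0,0.01,0.01,0,0,0.04]],
  ],
)

```text
clock: 12.85
eef_pos: [481.0, -145.2, 133.3]
tool_rot: [-3.139, 0.001, -0.02]
force: [-2.2, 2.2, 8.2]
width: 27.4
gripper_force: 62.5
```

send_rows(
  rows=[
    [[0,0,0,0,0,0],[0,0,0,0,0,0],[0,0,0,0,0,0],[0,0,0,0,0,0],[0,0,0,0,0,0],[0,0,0,0,0,0],[0,0,0,0,0,0],[0,0,0,0,0,0]],
  ],
  grip=0,
)

```text
clock: 13.65
eef_pos: [481.4, -146.0, 132.9]
tool_rot: [3.142, 0.0, -0.022]
force: [-0.3, -0.4, 0.9]
width: 85.5
gripper_force: 0.0
```

send_rows(
  rows=[
    [[0,0,-3,0,0,0],[0,0,-6,0,0,0],[0,0,-9,0,0,0],[0,-3,-11,0,0,0],[0,-7,-12,0,0,0],[0,-11,-12,0,0,0],[0,-15,-12,0,0,0],[0,-19,-12,0,0,0],[0,-23,-12,0,0,0],[0,-23,-12,0,0,0]],
  ],
)

```text
clock: 14.65
eef_pos: [486.1, 90.5, 252.1]
tool_rot: [-3.139, 0.002, -0.012]
force: [0.4, -0.5, 0.1]
width: 85.4
gripper_force: 0.0
```

```bash
python3 - <<'E'
from h import *
from cell import ctrl
sc=ctrl.get_image('scene');t=ctrl.get_image('top')
C=np.array([479,-145.5])
P=[[C[0]-28,C[1],45],[C[0]-25,C[1],50],[*C,102],[*C,45]]
print(proj(sc,P).round(1).tolist(),proj(t,P).round(1).tolist())
a=cv2.resize(sc['pixels'][205:275,255:325,::-1],(400,400),interpolation=2);b=cv2.resize(t['pixels'][195:245,280:330,::-1],(400,400),interpolation=2)
cv2.imwrite('pics/w6.png',np.hstack([a,b]))
E
```

```text
[[279.5, 254.2], [280.5, 251.8], [289.3, 227.0], [288.1, 248.1]] [[304.5, 230.8], [304.7, 229.5], [307.3, 218.2], [304.6, 219.2]]
```

View pics/w6.png

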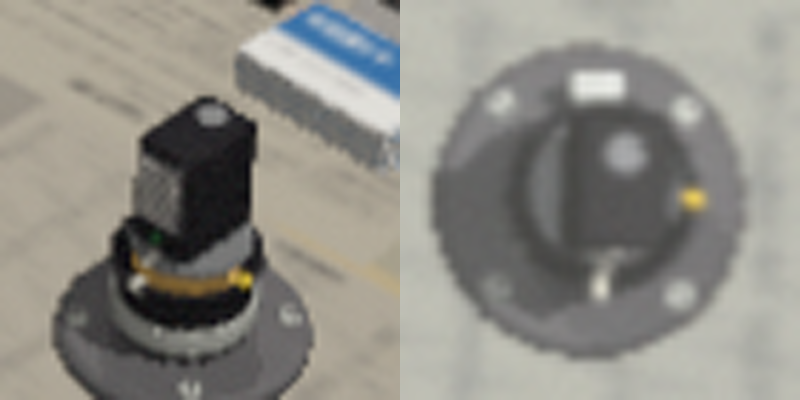

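From above, the head's edges are square to the socket. The pointer (603,265) and the white line (599,292) are nearly in line, and the mic is upright. I will do a close numeric check with the wrist camera.

send_rows(
  rows=[
    [[-4,4,0,0,0,0],[-8.8,8,0,0,0,0],[-8.8,12,0,0,0,0],[-8.8,16,0,0,0,0],[-8.8,20,0,0,0,0],[-8.8,23.6,0,0,0,0],[-8.8,23.6,0,0,0,0],[-8.8,23.6,0,0,0,0],[-8.8,23.6,0,0,0,0]],
  ],
)

```text
clock: 15.65
eef_pos: [392.7, -149.7, 252.8]
tool_rot: [-3.141, 0.001, -0.023]
force: [-0.6, 0.3, 0.2]
width: 85.4
gripper_force: 0.0
```

```bash
python3 - <<'E'
from h import *
from cell import ctrl
s=ctrl.read_state();w=ctrl.get_image('wrist');print(s['eef_pos'],s['tool_rot'])
C=np.array([479,-145.5]);P=[[C[0]-28,C[1],45],[C[0]-25,C[1],50],[C[0],C[1]-28,45]]
p=proj(w,P,s);print(p.round(1).tolist())
im=w['pixels'].astype(int);cv2.imwrite('pics/w7.png',w['pixels'][:,:,::-1])
u,v=p[0].astype(int);c=im[v-25:v+25,u-40:u+40]
m=((c.min(2)>130)&(c.max(2)-c.min(2)<50)).astype(np.uint8)
n,l,st,ce=cv2.connectedComponentsWithStats(m)
for j in range(1,n):
    if 3<=st[j,4]<400:
        q=ce[j]+[u-40,v-25];print(st[j].tolist(),q.round(1),ray(w,q,45,s).round(1)[0],ray(w,q,50,s).round(1)[0])
U,V=p[2].astype(int);c=im[V-20:V+20,U-20:U+20];ys,xs=np.nonzero((c[:,:,0]>120)&(c[:,:,2]<60));print('dot',ray(w,[[xs.mean()+U-20,ys.mean()+V-20]],45,s).round(1),len(xs))
for r in im[v-14:v+10,u-10:u+11].min(2): print(' '.join('%3d'%x for x in r))
E
```

```text
[ 392.73525324 -149.731095    252.81122269] [-3.14073038e+00  7.52535790e-04 -2.28131624e-02]
[[243.6, 116.5], [243.3, 113.1], [275.7, 81.8]]
[27, 15, 13, 2, 14] [236.4 106.1] [ 459.9 -139.6   45. ] [ 459.9 -139.8   50. ]
[39, 19, 4, 11, 33] [243.2 115.5] [ 451.8 -145.2   45. ] [ 452.  -145.3   50. ]
[67, 21, 9, 9, 44] [274.2 115.6] [ 451.2 -172.1   45. ] [ 451.3 -171.7   50. ]
dot [[ 478.8 -173.3   45. ]] 37
 23  21  23  21  20  22  25  20  22  25  23  21  22  20  23  24  23  19  20  21  24
 16  17  11  14  16  20  17  17  19  17  16  16  21  16  19  15  16  17  22  18  21
 13   7   5   6   5   9  13   8  16  12  19  20  17  15  15  12  19  18  20  23  16
 51  55  54  59  63  74  81  82  84  81  68  64  68  66  68  69  71  67  72  74  75
153 157 155 158 160 162 163 163 162 165 115 103  99  97  99 100  99 100  97  98  97
112 113 114 118 121 124 119 123 128 144 120 116  93  82  96 111 110 101  82  67  59
 14  14  22  35  40  53  52  54  70 111 114 113  79  55  70  84  78  59  41  27  19
 14  14   8   8  15  29  29  28  56 106 116 116  69  39  35  42  37  20  21  18  17
 17  16  16  15
[... 628 characters left out ...]
  23  27  30  43  47  71  74
 46  46  44  43  41  41  41  42  60 185 201 204 132  73  66  64  65  75  76  83  84
 46  49  45  44  47  45  46  43  69 195 203 202 140  91  81  81  83  81  82  83  82
 54  55  47  48  44  71  76  75  81 138 150 151 118  87  80  82  84  83  82  82  82
 55  54  47  46  47  78  84  84  84  87  94  95  92  86  83  81  84  84  83  85  83
 56  58  50  47  51  80  82  82  82  82  81  86  84  80  85  83  81  83  85  83  83
 89  87  87  86  85  85  85  84  82  86  85  82  83  84  84  83  85  84  83  85  83
 95  96  96  96  92  84  84  86  86  85  85  85  85  85  85  86  85  85  86  84  85
 92  95  98  95  93  85  84  86  84  84  84  85  84  85  84  84  86  84  87  82  84
```

The pointer and the white line form one straight column, in line to within about 0.5 px (about 1°). Handing in.

```bash
python3 -c "
from cell import ctrl
print(ctrl.finish_job())"
```

```text
the job is handed in; nothing more can be done
None
```

The microphone is screwed into the socket with its pointer in line with the white line to about 1°, the gripper released and clear, and the job handed in at about 16 s; no verdict was returned.

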